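# Push the cassette through the one-way gate and knock its lock pin down

### The job

Push the cassette along the steel lane, without lifting it, through the sprung one-way gate and far enough into the bay that the gate swings shut behind it. Then take the mallet and knock the sprung lock pin fully down with a brisk blow or two of the mallet's face (never push the pin with the gripper). Finally stand the mallet back upright in the middle of its round pad, let go of it, and leave the brass weight and the loupe where they are.

Things in the scene. Friction and masses are not known exactly. Their poses are not given: they have to be found in the camera images.
- lane_gate (a point): Point on the floor of the fixed steel lane (an open-topped channel), in the middle of the gate line, 4 mm above the bench. x axis: along the lane in the push direction, entry to bay; z up; y across the lane towards the lock pin.
- lane: The lane itself, origin on the bench 4 mm under lane_gate, same axes. Inside, the entry half is 89 mm wide (walls at y = -44.5 and +44.5 mm), the bay 98 mm (y = -54 and +44.5 mm); walls 30 mm above the floor; open entry end at x = -126 mm, end stop at x = +227 mm. All of it can be reached from above. The cassette stands in the entry half, the bay is the half past the gate.
- gate (a joint): Gate leaf angle (rad): 0 shut, across the lane at x = 0; grows to 1.6 as it swings into the bay; it cannot swing the other way. Aluminium leaf, hinge upright at y = -51 mm, 92 mm swing, top 42 mm above the floor, with a lug over the wall into the latch housing. 1 to 3 N push it open; it springs shut once nothing stands within 92 mm past the gate line.
- cassette_center (a point): Cleaner cassette, 112 mm long, 71 wide, 33 high, 0.2 kg, on the lane's floor before the gate, lengthwise. Point at its middle, 16 mm above its underside; its y axis lies along its length. The gate can shut behind it when its rear end is over 92 mm past the gate line: this point 149 to 168 mm past it (171: against the end stop).
- lock_pin (a joint): Travel of the lock pin downwards (m): 0 up, 0.020 fully down (head resting on its housing). A spring bears on it and a friction detent holds it wherever it is driven, so a short blow leaves it part-way and it may be struck again; driving it takes 8 to 10 N.
- pin_top (a point): Centre of the flat top of the lock pin's round steel head (27 mm across), which moves with the pin: 86 mm above the bench when up, 66 mm when down. It stands on a latch housing (40 mm along the lane, 36 mm across, 58 mm high) outside the lane's wall beside the gate, at x = 0, y = +68 mm from lane_gate.
- mallet_head (a point): Middle of the mallet's head: black rubber cylinder, 48 mm across, 75 mm high, standing on one flat face, the striking face, 37.5 mm below this point. A flat-sided wooden handle sticks out level from the middle of the head. 0.36 kg, centre of mass about 11 mm from the head's axis towards the handle. x axis: from handle to head; z: up when standing.
- mallet_grip (a point): Place to grip the mallet's handle, from above and across it: middle of its thickness, 42 mm from the head's axis (18 mm clear of the head). The handle is 22 mm wide, 24 mm high, runs along this point's x axis (head at +x) and ends 112 mm from here towards -x.
- mallet: The whole mallet; origin in the centre of the face it stands on (37.5 mm under mallet_head), same axes.
- pad: Fixed flat round pad, 114 mm across, 10 mm thick, where the mallet stands; origin in the centre of its underside on the bench.
- weight: Bystander: brass knob weight, 36 mm wide, 46 mm tall; origin at the centre of its underside.
- loupe: Bystander: black standing loupe, 40 mm wide and tall; origin at the centre of its underside.

How it is judged:
On the way, in this order (a step that is already met when the one before it is completed fails the run):
1. the cassette, on the lane's floor, pushes the gate open (value of joint gate above 0.4 rad and contact force between cassette and gate above 0.05 N and z of cassette_center in the frame of lane_gate below 0.026 m).
2. the cassette is in the bay and the gate has shut behind it, pin still up (x of cassette_center in the frame of lane_gate above 0.125 m and z of cassette_center in the frame of lane_gate below 0.026 m and value of joint gate below 0.08 rad and value of joint lock_pin below 0.004 m), for 0.2 s.
3. a brisk blow of the mallet drives the pin (pin moving down over 30 mm/s under the mallet) (contact force between mallet and lock_pin above 1 N and velocity of joint lock_pin above 0.03 m/s).
4. the pin is down (over 17.5 of 20 mm) and stays (value of joint lock_pin above 0.0175 m), for 0.2 s.
At the end, for the whole second after the job is handed in: The cassette lies on the floor of the bay (its middle over 125 mm past the gate line), the gate is shut (under 0.08 rad), the lock pin is down (over 17.5 of 20 mm), and the mallet stands at rest on its face on the pad, upright within 0.1 rad, its head within 35 mm of the pad's centre (x of cassette_center in the frame of lane_gate above 0.125 m and z of cassette_center in the frame of lane_gate below 0.026 m and value of joint gate below 0.08 rad and value of joint lock_pin above 0.0175 m and horizontal distance between mallet_head and pad below 0.035 m and angle between mallet_head's own z axis and vertical below 0.1 rad and height (world z) of mallet between 0.005 and 0.014 m and linear speed of mallet below 0.02 m/s); the robot touches nothing.
It fails at once if the cassette is lifted (over 18 mm) (z of cassette_center in the frame of lane_gate above 0.034 m).
It fails at once if the gripper or arm pushes the lock pin (contact force between any of the fingers, the arm and lock_pin above 1.5 N).
It fails at once if the weight or the loupe is displaced by more than 40 mm (distance of any of weight, loupe from where it was at the start of the episode above 0.04 m).
It also fails if it takes over 56 s, if anything falls off the work surface, if the arm or the gripper's body presses on something with over 40 N, if the wrist force passes 120 N, or if a joint passes its speed limit or range.

### The arm

A 6-joint arm with a two-finger parallel gripper is mounted at the origin on a cart in front of the work surface, level with it; the furniture and walls round the work are solid. World frame = base frame: x ahead of the robot, y to its left, z up, the work surface at z = 0. Lengths are in m, angles in rad, forces in N, time in s.
With the tool pointing down it reaches from about 0.375 to 0.975 m from the base axis. Payload 3.8 kg.
Tool frame: the origin (TCP) lies midway between the tips of the shut fingers; the grasp point (between the pads) lies 19 mm behind it; z points along the fingers, y is the line along which they close (so a half turn about z gives the same grasp; the last joint's range is limited). The gripper opens to 85 mm and grips with 20 to 120 N. Pads are 22 mm wide; open, the fingers measure 114 mm over their backs; the gripper's body (76 mm by 85 mm) begins 54 mm behind the grasp point. The pads swing forward as they close: fully open they stand 13 mm farther back than shut.
Start: joints at [-1.279, 0.264, 1.604, -0, 1.274, -0.037], TCP at [0.218, -0.639, 0.231] pointing down, gripper open.
Joint ranges: [-2.63, 2.63], [-0.94, 2.18], [0.31, 2.57], [-1.31, 4.45], [0, 2.66], [-2.55, 2.55]. Speed limits (rad/s): [2.57, 2.57, 3.14, 3.14, 3.14, 3.14].

### API

Orientations are given as a rotation vector (axis times angle).
In Python, from workcell import sensors, viewer, job gives the robot as it stands.
- The arm moves only by the shell command python3 -m inch 'ROWS' [FORCE]. ROWS is JSON, one flat list of numbers, 7 for each row, row after row: the shift along the tool's x, y, z in mm, then the turn, a rotation vector about the tool's x, y, z in degrees, then the finger opening in mm, from 0 to 85.4. A call has exactly 8 rows; each row shifts and turns the commanded pose from where the row before left it, along the tool's axes as they then stand; what a row does not reach is not made up. A row lasts 1/10 s, in which the tool goes at most 50 mm and 8.59 degrees, less where a joint would pass 70% of its speed; a pose out of reach is approached as far as the arm can. A call is refused whole if a number of a shift passes 50 or a number of a turn 8.59, either way. A call with a gripper value outside its range is refused whole. The fingers move at their own pace and stop on an object; FORCE is the grip in N (left out, the last holds). Time passes only in rows, so rows that do not move let the fingers close, or fill a call up. It gives the time, the measured TCP pose, the force, the opening and the grip force at its end, in the units of the state.
- sensors.read_state(): the state, without advancing time (a new reading comes with each control period).
- viewer.read_camera(name): name is "scene" or "top" or "wrist"; returns the picture (480x640x3 uint8, red, green, blue); there is no depth.
- viewer.camera_params(name): a dict with "K" (3x3 intrinsics, pixels), "k1" (the pictures are not rectified: a ray, as slopes to the right and down, at radius r is drawn at 1 + k1 r^2 times it, then the intrinsics apply), "world_to_cam" (4x4, takes a point from world to camera coordinates). Camera axes: x right, y down, z forward; pixel columns grow to the right and rows downward; lengths in m; the calibration is good to about 2 mm. A picture is of the moment at which its call begins: read the wrist's pose just before it. camera_params takes no time and is no camera call; for the wrist camera it gives the pose at the moment of the call.
- job.finish_job(): hands the job in; it is judged then, once.
The state is a dict: "time": time; "q": joint angles; "joint_vel": joint speeds; "joint_torque": joint torques, N m; "tool_pos": TCP position; "tcp_rot": TCP orientation; "wrist_force": force on the tool from outside, world axes, zero at the start; "torque": the same for the moment, N m; "width": opening from 0.0 (shut) to 1.0 (fully open); "grip_force": force on a finger pad.
Only numpy, scipy, OpenCV 4.12 (cv2) and the standard library are available. Lean on these libraries where they do the work, as an engineer would, in place of code of your own. Each camera call takes 0.05 s, during which the arm holds its last target. There are 200 camera calls.

## Working session

There is one attempt and no reset: what is moved stays moved. The work goes in short steps, Python scripts to look and compute and a shell command to move; the robot and the scene stay as the last step left them, time stands still between calls to the robot, and variables do not carry over. Pictures are saved under pics/ and viewed, at most 13 in all, crops included, and the job is handed in when it is done.

```bash
ls; mkdir -p pics; python3 - <<'E'
from workcell import sensors, viewer
import cv2
for n in ("scene","top"):
    cv2.imwrite(f"pics/{n}0.png", viewer.read_camera(n)[:,:,::-1])
    p=viewer.camera_params(n); print(n,p["K"],p["k1"],p["world_to_cam"])
print(sensors.read_state())
E
```

```text
pics
scene [[487.08492746   0.         318.7798194 ]
 [  0.         487.08492746 237.07662431]
 [  0.           0.           1.        ]] -0.09495323743947011 [[ 0.59010903 -0.80710608 -0.01873782 -0.61040662]
 [-0.33964174 -0.2271366  -0.91271707  0.20517895]
 [ 0.73240345  0.54496673 -0.40816228  0.70789539]
 [ 0.          0.          0.          1.        ]]
top [[583.27686218   0.         317.63431608]
 [  0.         583.27686218 237.78654398]
 [  0.           0.           1.        ]] -0.14934664964986555 [[ 0.00798002 -0.99996605 -0.00205622 -0.3442889 ]
 [-0.990293   -0.00761744 -0.1387867   0.59763595]
 [ 0.13876633  0.00314378 -0.99032016  0.93508851]
 [ 0.          0.          0.          1.        ]]
{'time': 0.1, 'q': array([-1.27890848e+00,  2.64695886e-01,  1.60526603e+00, -1.79037678e-05,
        1.27373237e+00, -3.68989590e-02]), 'joint_vel': array([ 0.00086647, -0.00248027, -0.0030908 ,  0.00059582,  0.00021272,
        0.00136554]), 'joint_torque': array([ 3.16199194e-04, -5.16706073e+01, -3.68590879e+01, -7.74217051e-05,
        6.22648935e-03, -8.78000674e-05]), 'tool_pos': array([ 0.21775006, -0.63818885,  0.23005893]), 'tcp_rot': array([-3.09718139e+00, -5.13801364e-01,  4.46119187e-04]), 'wrist_force': array([ 0.28415263, -0.28149415, -0.49739438]), 'torque': array([0.02153431, 0.00929889, 0.00399657]), 'grip_force': 0.0, 'width': 0.9992697691359614}
```

View pics/top0.png

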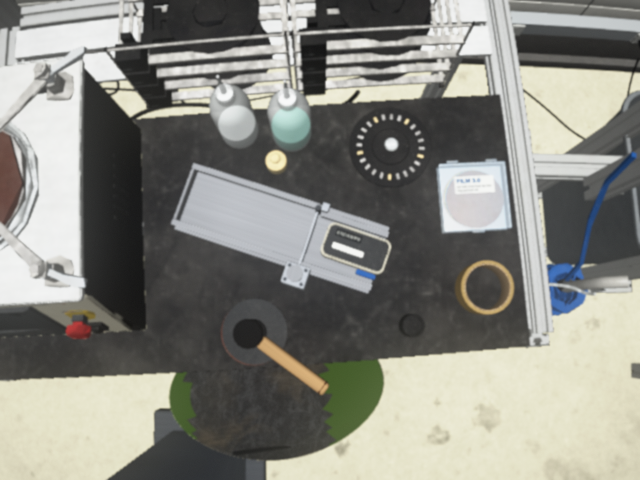

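View pics/scene0.png

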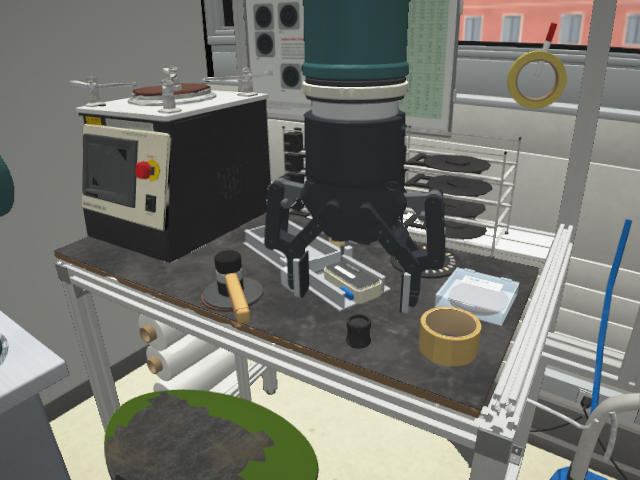

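The top picture shows the lane from its entry at right (~(380,260)) to its end stop at left (~(185,197)). The cassette is at (356,248), the gate at ~(310,235) and the pin at (295,272). The mallet head is at (249,333) with its handle towards (325,388), the loupe at (411,325) and the weight at (276,160). I'll enlarge it to get corner positions.

```bash
python3 - <<'E'
import cv2
a=cv2.imread("pics/top0.png")[155:395,160:420]
cv2.imwrite("pics/crop0.png",cv2.resize(a,None,fx=2.5,fy=2.5,interpolation=cv2.INTER_CUBIC))
E
```

```text
(no output)
```

View pics/crop0.png

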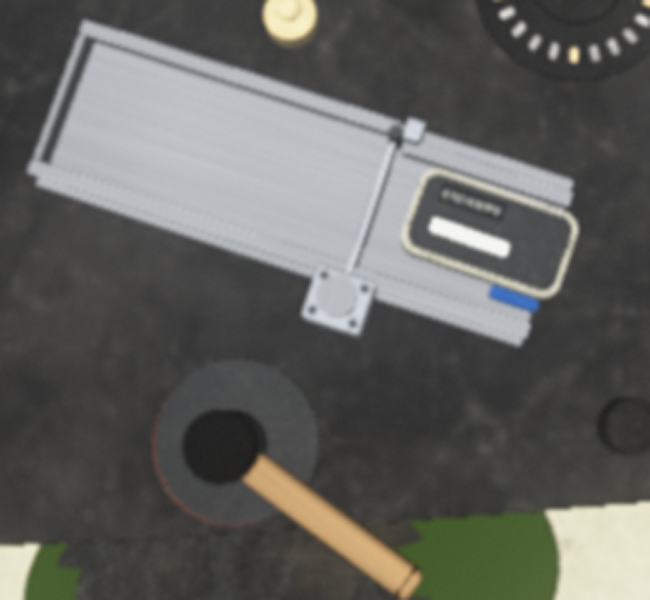

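The crop shows the pin top at crop (338,296), the gate hinge at (397,132) and its tip at (350,270). The cassette outline corners are (430,168), (578,220), (550,298) and (403,248). The mallet head top is ~(222,447), the handle end (407,583) and the pad centre ~(235,442).

```bash
cat > h.py <<'E'
import numpy as np, cv2
from scipy.optimize import least_squares
from workcell import sensors, viewer
def proj(P,c):
    P=np.atleast_2d(P); T=c["world_to_cam"]; C=P@T[:3,:3].T+T[:3,3]
    s=C[:,:2]/C[:,2:]; s=s*(1+c["k1"]*(s**2).sum(1,keepdims=True))
    return s@np.diag([c["K"][0,0],c["K"][1,1]])+c["K"][:2,2]
def unproj(px,z,c):
    return np.array([least_squares(lambda v:proj([v[0],v[1],z],c)[0]-p,[.5,-.3]).x for p in np.atleast_2d(px)])
def crop(p): return np.atleast_2d(p)/2.5+[160,155]-0.3
def rz(a): return np.array([[np.cos(a),-np.sin(a)],[np.sin(a),np.cos(a)]])
E
python3 - <<'E'
from h import *
np.set_printoptions(precision=4,suppress=True)
c=viewer.camera_params("top")
obs=[(338,296,0,.068,.086),(397,132,0,-.051,.046),(350,270,0,.041,.046),(92,38,.227,-.054,.034),(42,163,.227,.0445,.034),(570,207,-.126,-.0445,.034),(530,322,-.126,.0445,.034)]
o=np.array(obs); px=crop(o[:,:2])
def f(v):
    w=o[:,2:4]@rz(v[2]).T+v[:2]
    return (proj(np.c_[w,o[:,4]],c)-px).ravel()
r=least_squares(f,[.5,-.35,1.3],loss="soft_l1"); print("lane",r.x,np.degrees(r.x[2])); print(f(r.x).reshape(-1,2))
L=r.x
cc=unproj(crop([(430,168),(578,220),(550,298),(403,248)]),.035,c); print("cass corners",cc,cc.mean(0))
print("in lane",(cc-L[:2])@rz(L[2]),((cc.mean(0)-L[:2])@rz(L[2])))
print("pin",unproj(crop((338,296)),.086,c), L[:2]+rz(L[2])@[0,.068])
m=unproj(crop((222,447)),.085,c)[0]; e=unproj(crop((407,583)),.0595,c)[0]
print("head",m,"end",e,np.linalg.norm(m-e),"dir",np.degrees(np.arctan2(*(m-e)[::-1])))
print("pad",unproj(crop([(235,442),(152,442),(319,442),(235,360),(235,525)]),.01,c))
print("weight,loupe",unproj([(276,162),(411,325)],.03,c))
T=c["world_to_cam"]; print("cam",-T[:3,:3].T@T[:3,3])
# predicted head top/bottom circle
a=np.linspace(0,2*np.pi,9)[:-1]
for z in(.01,.085):print((proj(np.c_[m[0]+.024*np.cos(a),m[1]+.024*np.sin(a),a*0+z],c)-[160,155]+.3)*2.5)
E
```

```text
lane [ 0.6011 -0.3252  1.2526] 71.76762170294175
[[-0.1733  0.478 ]
 [ 0.278   0.8625]
 [ 1.3082 -2.6362]
 [-1.3149 -2.8322]
 [-1.3286  0.2913]
 [ 0.4621 -0.7018]
 [ 0.224   3.2673]]
cass corners [[ 0.6285 -0.3632]
 [ 0.5938 -0.4632]
 [ 0.541  -0.4439]
 [ 0.5739 -0.3453]] [ 0.5843 -0.4039]
in lane [[-0.0275 -0.0379]
 [-0.1334 -0.0362]
 [-0.1316  0.02  ]
 [-0.0276  0.0195]] [-0.08   -0.0087]
pin [[ 0.5373 -0.3042]] [ 0.5365 -0.3039]
head [ 0.4414 -0.2322] end [ 0.3552 -0.3494] 0.14545131614761536 dir 53.63968132532223
pad [[ 0.443  -0.2321]
 [ 0.4422 -0.1752]
 [ 0.4437 -0.2893]
 [ 0.4987 -0.231 ]
 [ 0.387  -0.233 ]]
weight,loupe [[ 0.7338 -0.2664]
 [ 0.456  -0.4967]]
cam [ 0.4648 -0.3427  1.0083]
[[235.8233 408.9621]
 [210.8348 418.9913]
 [200.075  443.8732]
 [209.877  469.1083]
 [234.5736 479.885 ]
 [259.6679 469.8137]
 [270.3849 444.8237]
 [260.4771 419.6306]]
[[222.7202 408.7255]
 [195.7219 419.5539]
 [184.0781 446.4417]
 [194.6421 473.7288]
 [221.3142 485.3992]
 [248.4379 474.5254]
 [260.0354 447.5091]
 [249.3459 420.2674]]
```

```bash
cat >> h.py <<'E'
from scipy.spatial.transform import Rotation as R
L=np.array([.6011,-.3252,np.radians(71.8)])
def lane(x,y): return L[:2]+rz(L[2])@[x,y]
def d(x,y,z,s=None):
    s=s or sensors.read_state(); r=R.from_rotvec(s["tcp_rot"])
    return (r.inv().apply(np.array([x,y,z])-s["tool_pos"])*1000).round(1)
def info():
    s=sensors.read_state(); r=R.from_rotvec(s["tcp_rot"]).as_matrix()
    p=s["tool_pos"]; l=(p[:2]-L[:2])@rz(L[2])
    print("t",round(s["time"],2),"p",p.round(4),"lane",l.round(4),"xyaw",np.degrees(np.arctan2(r[1,0],r[0,0])).round(2),"tz",r[:,2].round(3),"F",s["wrist_force"].round(1),"w",round(s["width"],3),"g",round(s["grip_force"],1))
E
python3 -m inch '[0,0,0,0,0,-7.6,30, 0,0,0,0,0,-7.6,30, 0,0,0,0,0,-7.6,30, 0,0,0,0,0,-7.6,30, 0,0,0,0,0,-7.6,30, 0,0,0,0,0,-7.6,30, 0,0,0,0,0,-7.4,30, 0,0,0,0,0,0,30]'
python3 -c "
from h import *
info()
for x in(-.165,): 
  for z in (.1,.018): print(d(*lane(x,-.003),z))"
```

```text
time: 0.9
tool_pos: [0.2179, -0.6384, 0.2305]
tcp_rot: [-2.543, -1.843, -0.001]
wrist_force: [-0.2, -0.3, 0.1]
width: 0.353
grip_force: 0.0
t 0.9 p [ 0.2179 -0.6384  0.2305] lane [-0.4173  0.2662] xyaw 71.86 tz [-0.     0.001 -1.   ] F [-0.2 -0.3  0.1] w 0.353 g 0.0
[251.9 269.6 130.6]
[251.8 269.6 212.6]
```

```bash
python3 -m inch '[36,38.5,10,0,0,0,30, 36,38.5,20,0,0,0,30, 36,38.5,20,0,0,0,30, 36,38.5,20,0,0,0,30, 36,38.5,20,0,0,0,30, 36,38.5,20,0,0,0,30, 36,38.6,20,0,0,0,30, 0,0,0,0,0,0,30]'
python3 - <<'E'
from h import *
info(); print(d(*lane(-.165,-.003),.018))
cv2.imwrite("pics/top1.png",cv2.resize(viewer.read_camera("top")[155:395,220:480,::-1],None,fx=2.5,fy=2.5,interpolation=cv2.INTER_CUBIC))
E
```

```text
time: 1.7
tool_pos: [0.5206, -0.4948, 0.1113]
tcp_rot: [-2.538, -1.842, -0.002]
wrist_force: [-1.4, 0.3, -1.0]
width: 0.353
grip_force: 0.0
t 1.7 p [ 0.5206 -0.4948  0.1113] lane [-0.1863  0.0235] xyaw 71.95 tz [-0.002  0.005 -1.   ] F [-1.4  0.3 -1. ] w 0.353 g 0.0
[20.8 26.9 93.3]
```

View pics/top1.png

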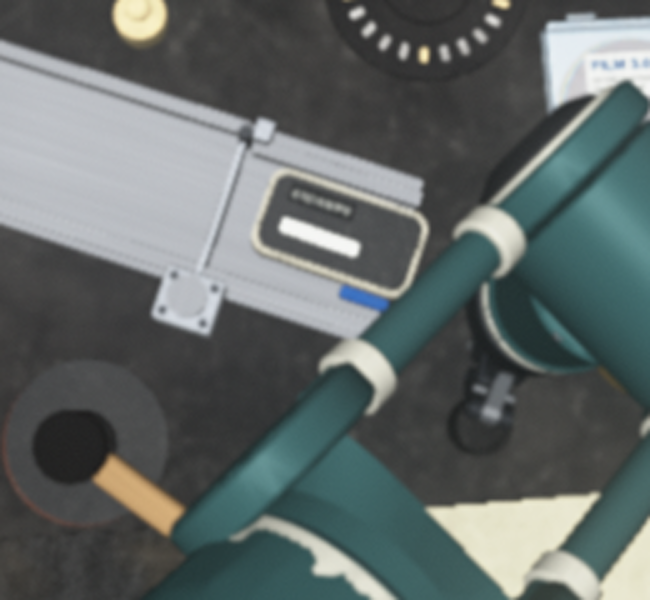

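The gripper hangs to the right of the cassette (~(500,330) in the crop), and the cassette is still at (340,232). Clear to go down behind it.

```bash
python3 -m inch '[10,14,0,0,0,0,30, 10,13,0,0,0,0,30, 0,0,15,0,0,0,30, 0,0,25,0,0,0,30, 0,0,25,0,0,0,30, 0,0,20,0,0,0,30, 0,0,8,0,0,0,30, 0,0,0,0,0,0,30]'
python3 -c "
from h import *
info(); print(d(*lane(-.165,-.003),.018))"
```

```text
time: 2.55
tool_pos: [0.5471, -0.4888, 0.0203]
tcp_rot: [-2.542, -1.84, 0.001]
wrist_force: [1.3, 0.2, 0.3]
width: 0.354
grip_force: 0.0
t 2.55 p [ 0.5471 -0.4888  0.0203] lane [-0.1723  0.0002] xyaw 71.78 tz [-0.003  0.002 -1.   ] F [1.3 0.2 0.3] w 0.354 g 0.0
[7.3 3.2 2.3]
```

```bash
python3 -m inch '[8,3,2,0,0,0,30, 12,0,0,0,0,0,30, 12,0,0,0,0,0,30, 12,0,0,0,0,0,30, 12,0,0,0,0,0,30, 12,0,0,0,0,0,30, 12,0,0,0,0,0,30, 12,0,0,0,0,0,30]'
python3 -c "
from h import *
info(); print(d(*lane(.091,-.003),.018))"
```

```text
time: 3.35
tool_pos: [0.5805, -0.4036, 0.0221]
tcp_rot: [2.541, 1.843, -0.003]
wrist_force: [-3.4, -5.0, 3.3]
width: 0.353
grip_force: 2.9
t 3.35 p [ 0.5805 -0.4036  0.0221] lane [-0.081  -0.0049] xyaw 71.91 tz [ 0.    -0.003 -1.   ] F [-3.4 -5.   3.3] w 0.353 g 2.9
[172.   -1.6   3.6]
```

```bash
python3 -m inch '[12,0,0,0,0,0,30, 12,0,0,0,0,0,30, 12,0,0,0,0,0,30, 12,0,0,0,0,0,30, 12,0,0,0,0,0,30, 12,0,0,0,0,0,30, 12,0,0,0,0,0,30, 0,0,0,0,0,0,30]'
python3 - <<'E'
from h import *
info(); print(d(*lane(.091,-.003),.018))
cv2.imwrite("pics/top2.png",cv2.resize(viewer.read_camera("top")[155:395,160:420,::-1],None,fx=2.5,fy=2.5,interpolation=cv2.INTER_CUBIC))
E
```

```text
time: 4.15
tool_pos: [0.6074, -0.3212, 0.0214]
tcp_rot: [2.542, 1.845, 0.001]
wrist_force: [0.2, 0.6, 0.0]
width: 0.349
grip_force: 0.0
t 4.15 p [ 0.6074 -0.3212  0.0214] lane [ 0.0057 -0.0048] xyaw 71.93 tz [ 0.001  0.    -1.   ] F [0.2 0.6 0. ] w 0.349 g 0.0
[85.3 -1.6  3.4]
```

View pics/top2.png

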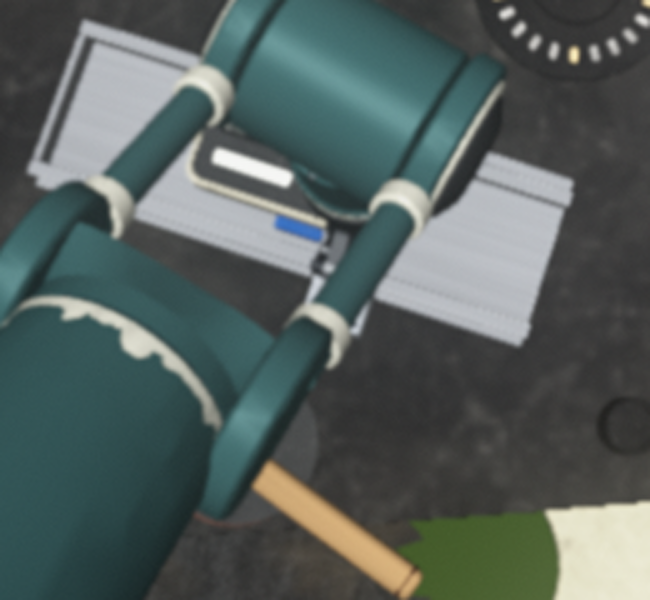

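The cassette has gone through the gate line by about 150 mm of travel: its blue tab moved from (515,298) to (300,228). That puts its centre at lane x ≈ 0.07, so it needs about 87 mm more.

```bash
python3 -m inch '[12,0,0,0,0,0,30, 12,0,0,0,0,0,30, 12,0,0,0,0,0,30, 12,0,0,0,0,0,30, 12,0,0,0,0,0,30, 12,0,0,0,0,0,30, 9,0,0,0,0,0,30, 6,0,0,0,0,0,30]'
python3 -c "
from h import *
info()"
```

```text
time: 5.0
tool_pos: [0.634, -0.2394, 0.0206]
tcp_rot: [2.543, 1.844, -0.0]
wrist_force: [-2.1, -4.0, 3.0]
width: 0.349
grip_force: 2.5
t 5.0 p [ 0.634  -0.2394  0.0206] lane [ 0.0918 -0.0044] xyaw 71.88 tz [-0. -0. -1.] F [-2.1 -4.   3. ] w 0.349 g 2.5
```

```bash
python3 -m inch '[-4,0,0,0,0,0,30, 0,0,-10,0,0,0,30, 0,0,-30,0,0,0,30, 0,0,-40,0,0,6.1,40, 0,0,-40,0,0,6.1,50, 0,0,-30,0,0,6,60, 0,0,-20,0,0,0,60, 0,0,0,0,0,0,60]'
python3 - <<'E'
from h import *
info()
h=np.array([.4414,-.2325]); a=np.radians(53.4); g=h-.042*np.array([np.cos(a),np.sin(a)])
print(g,d(*g,.15))
E
```

```text
time: 5.8
tool_pos: [0.635, -0.2454, 0.1958]
tcp_rot: [2.799, 1.414, 0.01]
wrist_force: [-0.6, -0.2, 0.2]
width: 0.704
grip_force: 0.0
t 5.8 p [ 0.635  -0.2454  0.1958] lane [ 0.0864 -0.0073] xyaw 53.61 tz [ 0.008 -0.003 -1.   ] F [-0.6 -0.2  0.2] w 0.704 g 0.0
[ 0.41635856 -0.26621833] [-146.6 -164.    44.1]
```

```bash
python3 -m inch '[-18,-20,0,0,0,0,60, -21,-24,0,0,0,0,60, -21,-24,0,0,0,0,60, -21,-24,0,0,0,0,60, -21,-24,0,0,0,0,60, -21,-24,0,0,0,0,60, -20,-20,20,0,0,0,60, -4,-4,20,0,0,0,60]'
python3 - <<'E'
from h import *
info(); print(d(.4164,-.2662,.0285))
a=viewer.read_camera("top")[155:395,160:420,::-1]; 
w=viewer.read_camera("wrist")[:,:,::-1]
cv2.imwrite("pics/both.png",np.hstack([cv2.resize(a,(400,369)),cv2.resize(w,(400,300))] if 0 else [cv2.resize(a,(400,369)),cv2.copyMakeBorder(cv2.resize(w,(400,300)),0,69,0,0,0)]))
E
```

```text
time: 6.6
tool_pos: [0.4101, -0.265, 0.1489]
tcp_rot: [-2.803, -1.414, 0.001]
wrist_force: [-0.2, -0.4, -0.8]
width: 0.699
grip_force: 0.0
t 6.6 p [ 0.4101 -0.265   0.1489] lane [-0.0025  0.2002] xyaw 53.55 tz [-0.001  0.001 -1.   ] F [-0.2 -0.4 -0.8] w 0.699 g 0.0
[  2.8   5.9 120.4]
```

View pics/both.png

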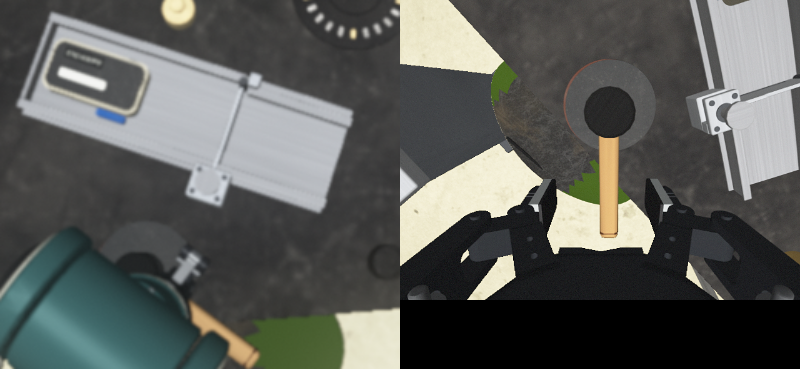

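Left half: the gate is shut (line (243,85)–(218,165)) and the cassette is well into the bay at (97,75). Right half: the mallet handle lies centred between the fingers, parallel to tool x. I'll lower and grip.

```bash
python3 -m inch '[3,6,15,0,0,0,60, 0,0,25,0,0,0,60, 0,0,25,0,0,0,60, 0,0,25,0,0,0,60, 0,0,20,0,0,0,60, 0,0,10,0,0,0,60, 0,0,0,0,0,0,60, 0,0,0,0,0,0,60]' 120
python3 -c "
from h import *
info(); print(d(.4164,-.2662,.0285))"
```

```text
time: 7.5
tool_pos: [0.4206, -0.2669, 0.0311]
tcp_rot: [2.803, 1.417, 0.001]
wrist_force: [-0.1, -0.7, 0.3]
width: 0.701
grip_force: 0.0
t 7.5 p [ 0.4206 -0.2669  0.0311] lane [-0.001   0.1897] xyaw 53.65 tz [ 0.001 -0.    -1.   ] F [-0.1 -0.7  0.3] w 0.701 g 0.0
[-1.9 -3.8  2.6]
```

```bash
python3 -m inch '[-2,-4,2,0,0,0,50, 0,0,0,0,0,0,22, 0,0,0,0,0,0,10, 0,0,0,0,0,0,10, 0,0,0,0,0,0,10, 0,0,0,0,0,0,10, 0,0,0,0,0,0,10, 0,0,0,0,0,0,10]' 120
python3 -c "
from h import *
info()"
```

```text
time: 8.3
tool_pos: [0.4158, -0.2663, 0.0296]
tcp_rot: [2.803, 1.417, 0.0]
wrist_force: [-2.2, 0.1, 6.3]
width: 0.237
grip_force: 117.5
t 8.3 p [ 0.4158 -0.2663  0.0296] lane [-0.0019  0.1944] xyaw 53.65 tz [ 0.001 -0.001 -1.   ] F [-2.2  0.1  6.3] w 0.237 g 117.5
```

```bash
python3 -m inch '[0,0,-5,0,0,0,10, 0,0,-15,0,0,0,10, 0,0,-25,0,0,0,10, 0,0,-30,0,0,0,10, 0,0,-30,0,0,0,10, 0,0,-15,0,0,0,10, 0,0,0,0,0,0,10, 0,0,0,0,0,0,10]'
python3 - <<'E'
from h import *
info(); print(d(.4158+.0954,-.2663-.0715,.15))
a=viewer.read_camera("scene")[200:360,150:450,::-1]
w=viewer.read_camera("wrist")[:,:,::-1]
cv2.imwrite("pics/lift.png",np.hstack([cv2.resize(w,(400,300)),cv2.resize(a,(400,300))]))
E
```

```text
time: 9.1
tool_pos: [0.4148, -0.2654, 0.1478]
tcp_rot: [-2.803, -1.417, 0.001]
wrist_force: [-0.3, 0.4, -3.8]
width: 0.237
grip_force: 117.9
t 9.1 p [ 0.4148 -0.2654  0.1478] lane [-0.0014  0.1956] xyaw 53.64 tz [-0.001  0.001 -1.   ] F [-0.3  0.4 -3.8] w 0.237 g 117.9
[ -1.2 120.5  -2.3]
```

View pics/lift.png

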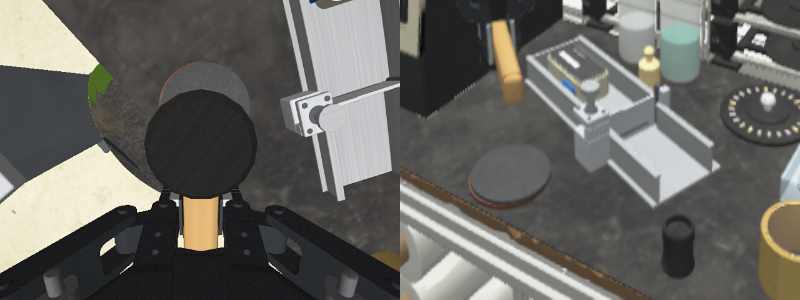

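The mallet is held, lifted and level in the wrist picture (head at (200,143)), the pin is up and the gate shut. I'll move it over the pin.

```bash
python3 -m inch '[-1,10,0,0,0,0,10, 0,20,0,0,0,0,10, 0,25,0,0,0,0,10, 0,25,0,0,0,0,10, 0,20,0,0,0,0,10, 0,12,0,0,0,0,10, 0,8,0,0,0,0,10, 0,0,0,0,0,0,10]'
python3 - <<'E'
from h import *
info(); print(d(.4158+.0954,-.2663-.0715,.115))
cv2.imwrite("pics/strike.png",cv2.resize(viewer.read_camera("scene")[200:360,210:450,::-1],None,fx=3,fy=3,interpolation=cv2.INTER_CUBIC))
E
```

```text
time: 10.0
tool_pos: [0.5117, -0.338, 0.1477]
tcp_rot: [-2.803, -1.417, 0.001]
wrist_force: [-0.3, -0.6, -2.8]
width: 0.237
grip_force: 117.8
t 10.0 p [ 0.5117 -0.338   0.1477] lane [-0.0401  0.0809] xyaw 53.64 tz [-0.001  0.001 -1.   ] F [-0.3 -0.6 -2.8] w 0.237 g 117.8
[-0.1 -0.5 32.7]
```

View pics/strike.png

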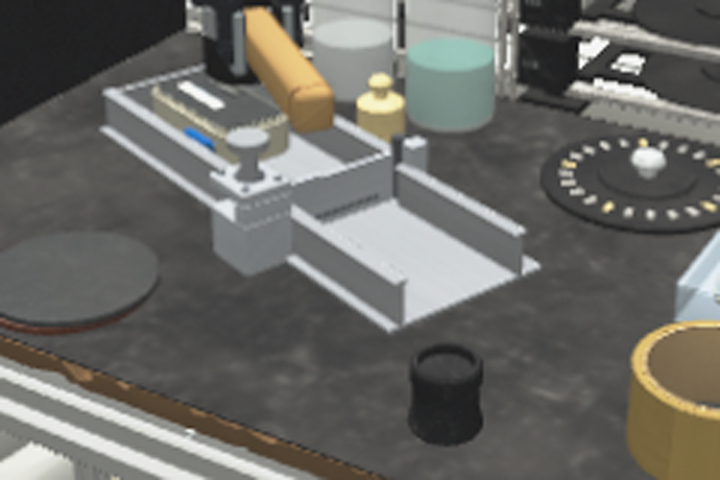

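In the picture the mallet head hangs at about (240,40), above the pin (250,140), with the pin still up. I'll strike from about 42 mm above.

```bash
python3 -m inch '[0,0,15,0,0,0,10, 0,0,25,0,0,0,10, 0,0,25,0,0,0,10, 0,0,0,0,0,0,10, 0,0,-15,0,0,0,10, 0,0,-30,0,0,0,10, 0,0,-20,0,0,0,10, 0,0,0,0,0,0,10]'
python3 - <<'E'
from h import *
info(); print(d(.4158,-.2663,.15))
c=viewer.camera_params("scene")
for z in (.086,.066): print(z,(proj([.5368,-.304,z],c)-[210,200])*3)
cv2.imwrite("pics/strike2.png",cv2.resize(viewer.read_camera("scene")[200:360,210:450,::-1],None,fx=3,fy=3,interpolation=cv2.INTER_CUBIC))
E
```

```text
time: 10.85
tool_pos: [0.5137, -0.3389, 0.1533]
tcp_rot: [2.797, 1.415, 0.006]
wrist_force: [0.9, -0.9, -2.7]
width: 0.235
grip_force: 124.7
t 10.85 p [ 0.5137 -0.3389  0.1533] lane [-0.0404  0.0788] xyaw 53.65 tz [ 0.007 -0.004 -1.   ] F [ 0.9 -0.9 -2.7] w 0.235 g 124.7
[   0.5 -121.9    2.4]
0.086 [[245.39191934 132.99735093]]
0.066 [[246.72868673 162.1509085 ]]
```

View pics/strike2.png

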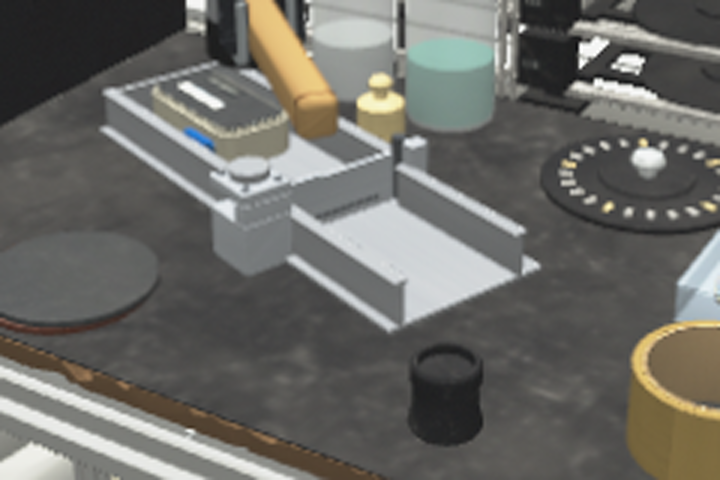

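The pin head dropped from (248,137) to about (250,167), which matches full travel (29 px predicted). The handle tail now hangs lower, at (315,115), so the mallet pitched in the grip. I'll measure both.

```bash
python3 - <<'E'
from h import *
a,b=cv2.imread("pics/strike.png"),cv2.imread("pics/strike2.png"); c=viewer.camera_params("scene")
def tm(x0,x1,y0,y1,m=35):
    s=cv2.matchTemplate(b[y0-m:y1+m,x0-m:x1+m],a[y0:y1,x0:x1],cv2.TM_CCOEFF_NORMED); _,v,_,p=cv2.minMaxLoc(s); return v,np.array(p)-m
print("pin",tm(225,272,126,152)); dh=tm(280,338,75,135); print("end",dh)
P=lambda p:(proj(p,c)[0]-[210,200])*3
ux=np.array([np.cos(np.radians(53.65)),np.sin(np.radians(53.65)),0])
# shift of the handle end as a function of grip pitch (tail down positive), tool tilt included
p0=np.array([.5117,-.338,.1477]); p1=np.array([.5137,-.3389,.1533])
for deg in range(-2,15,2):
    t=np.radians(deg); e0=p0+[0,0,.019]-.112*ux; e1=p1+[0,0,.019]-.112*(ux*np.cos(t)+np.array([0,0,1])*np.sin(t))
    print(deg,P(e1)-P(e0))
E
```

```text
pin (0.7992385625839233, array([-1, 29]))
end (0.9171900749206543, array([4, 4]))
-2 [  3.37989061 -18.38759258]
0 [  3.58151188 -11.16463413]
2 [ 3.70168746 -4.0753367 ]
4 [3.7407589  2.86907443]
6 [3.69924286 9.65784228]
8 [ 3.57782574 16.28070262]
10 [ 3.37735762 22.72790534]
12 [ 3.09884566 28.99023264]
14 [ 2.74344699 35.05901408]
```

The pin is fully down (29 px, about 20 mm) and the mallet has pitched about 4° tail-down. I'll go back over the pad and take the pitch out with a −4.3° turn about tool y.

```bash
python3 -m inch '[0,-10,0,0,0,0,10, 0,-20,0,0,0,0,10, 0,-25,0,0,-1.5,0,10, 0,-25,0,0,-1.5,0,10, 0,-22,0,0,-1.3,0,10, 0,-12,0,0,0,0,10, 0,-8,0,0,0,0,10, 0,0,0,0,0,0,10]'
python3 - <<'E'
from h import *
info(); print(d(.4165,-.266,.05))
viewer.read_camera("top")
w=viewer.read_camera("scene")[190:350,150:390,::-1]
cv2.imwrite("pics/place.png",cv2.resize(w,None,fx=3,fy=3,interpolation=cv2.INTER_CUBIC))
E
```

```text
time: 11.7
tool_pos: [0.4121, -0.2647, 0.1479]
tcp_rot: [2.773, 1.402, -0.105]
wrist_force: [-0.2, 0.3, -3.5]
width: 0.237
grip_force: 124.5
t 11.7 p [ 0.4121 -0.2647  0.1479] lane [-0.0016  0.1984] xyaw 53.65 tz [-0.045 -0.059 -0.997] F [-0.2  0.3 -3.5] w 0.237 g 124.5
[ 8.9  4.4 97.5]
```

```bash
python3 -m inch '[2,1,10,0,0,0,10, 2,1,20,0,0,0,10, 2,1,20,0,0,0,10, 2,1,20,0,0,0,10, 1,0,17,0,0,0,10, 0,0,10,0,0,0,10, 0,0,0,0,0,0,10, 0,0,0,0,0,0,10]'
python3 - <<'E'
from h import *
info(); print(d(.4165,-.266,.031))
w=viewer.read_camera("scene")[190:350,150:390,::-1]
cv2.imwrite("pics/place2.png",cv2.resize(w,None,fx=3,fy=3,interpolation=cv2.INTER_CUBIC))
E
```

```text
time: 12.6
tool_pos: [0.4178, -0.2668, 0.0512]
tcp_rot: [2.772, 1.401, -0.104]
wrist_force: [-0.3, 0.6, -3.7]
width: 0.242
grip_force: 124.5
t 12.6 p [ 0.4178 -0.2668  0.0512] lane [-0.0017  0.1924] xyaw 53.63 tz [-0.044 -0.06  -0.997] F [-0.3  0.6 -3.7] w 0.242 g 124.5
[ 1.4 -1.5 20.2]
```

View pics/place2.png

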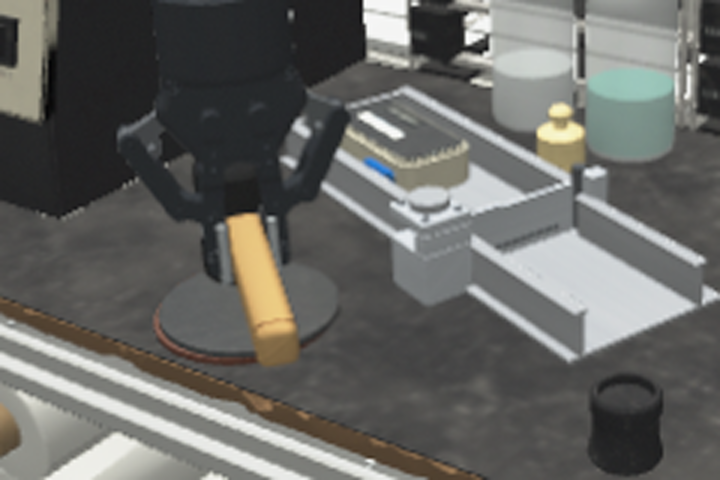

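The mallet hangs over the pad (handle end at (275,340), pad centre ~(248,310)). The pin is down at (430,200) and the gate is shut. I'll lower gently.

```bash
python3 -m inch '[0,0,5,0,0,0,10, 0,0,5,0,0,0,10, 0,0,3,0,0,0,10, 0,0,2,0,0,0,10, 0,0,2,0,0,0,10, 0,0,1,0,0,0,10, 0,0,1,0,0,0,10, 0,0,0,0,0,0,10]'
python3 -c "
from h import *
info()"
```

```text
time: 13.45
tool_pos: [0.4165, -0.2676, 0.0321]
tcp_rot: [2.772, 1.401, -0.104]
wrist_force: [-0.6, -0.5, -3.1]
width: 0.236
grip_force: 124.5
t 13.45 p [ 0.4165 -0.2676  0.0321] lane [-0.0029  0.1934] xyaw 53.64 tz [-0.045 -0.06  -0.997] F [-0.6 -0.5 -3.1] w 0.236 g 124.5
```

```bash
python3 -m inch '[0,0,1,0,0,0,10, 0,0,1,0,0,0,10, 0,0,1,0,0,0,10, 0,0,0.5,0,0,0,10, 0,0,0,0,0,0,10, 0,0,0,0,0,0,10, 0,0,0,0,0,0,10, 0,0,0,0,0,0,10]' 40
python3 -c "
from h import *
info()"
```

```text
time: 14.25
tool_pos: [0.4165, -0.2678, 0.0288]
tcp_rot: [2.772, 1.401, -0.104]
wrist_force: [0.2, -0.5, -2.8]
width: 0.238
grip_force: 124.5
t 14.25 p [ 0.4165 -0.2678  0.0288] lane [-0.0031  0.1933] xyaw 53.64 tz [-0.044 -0.06  -0.997] F [ 0.2 -0.5 -2.8] w 0.238 g 124.5
```

```bash
python3 -m inch '[0,0,1,0,0,0,10, 0,0,0,0,0,0,10, 0,0,1,0,0,0,10, 0,0,0,0,0,0,10, 0,0,1,0,0,0,10, 0,0,0,0,0,0,10, 0,0,0,0,0,0,10, 0,0,0,0,0,0,10]'
python3 -c "
from h import *
info()"
```

```text
time: 15.05
tool_pos: [0.4166, -0.2682, 0.0279]
tcp_rot: [2.772, 1.401, -0.104]
wrist_force: [-6.0, 4.2, 15.4]
width: 0.233
grip_force: 127.6
t 15.05 p [ 0.4166 -0.2682  0.0279] lane [-0.0035  0.1931] xyaw 53.64 tz [-0.045 -0.061 -0.997] F [-6.   4.2 15.4] w 0.233 g 127.6
```

Contact now (15 N up). I'll relax a little and open.

```bash
python3 -m inch '[0,0,-1.5,0,0,0,20, 0,0,0,0,0,0,24, 0,0,0,0,0,0,30, 0,0,0,0,0,0,40, 0,0,0,0,0,0,50, 0,0,0,0,0,0,55, 0,0,0,0,0,0,55, 0,0,0,0,0,0,55]' 20
python3 - <<'E'
from h import *
info()
w=viewer.read_camera("wrist")[:,:,::-1];s=viewer.read_camera("scene")[190:350,150:390,::-1]
cv2.imwrite("pics/rel.png",np.hstack([cv2.resize(w,(400,300)),cv2.resize(s,(400,300))]))
E
```

```text
time: 15.85
tool_pos: [0.4163, -0.2679, 0.0271]
tcp_rot: [2.772, 1.401, -0.104]
wrist_force: [-0.5, 0.7, 1.4]
width: 0.643
grip_force: 0.0
t 15.85 p [ 0.4163 -0.2679  0.0271] lane [-0.0033  0.1935] xyaw 53.64 tz [-0.045 -0.06  -0.997] F [-0.5  0.7  1.4] w 0.643 g 0.0
```

View pics/rel.png

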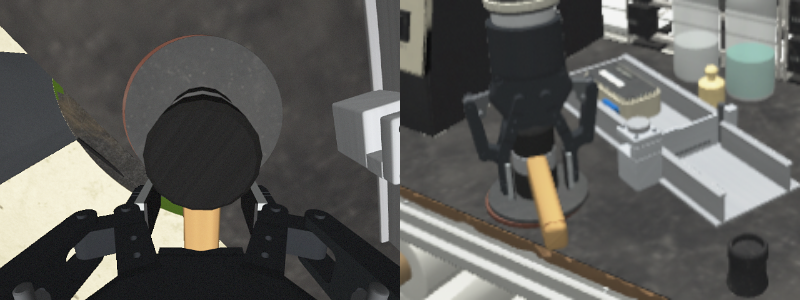

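The mallet stands on the pad with the fingers clear of the handle on both sides. I'll retreat straight up.

```bash
python3 -m inch '[-1,0,-10,0,0,0,60, -2,0,-20,0,0,0,60, -2,0,-25,0,0,0,60, -2.5,0,-30,0,0,0,60, -3,0,-35,0,0,0,60, -3,0,-35,0,0,0,60, 0,0,-10,0,0,0,60, 0,0,0,0,0,0,60]'
python3 - <<'E'
from h import *
info()
a=viewer.read_camera("top")[155:395,160:420,::-1]
s=viewer.read_camera("scene")[190:350,150:390,::-1]
cv2.imwrite("pics/fin.png",np.hstack([cv2.resize(a,(400,369)),cv2.copyMakeBorder(cv2.resize(s,(400,300)),0,69,0,0,0)]))
E
```

```text
time: 16.75
tool_pos: [0.4171, -0.2696, 0.1955]
tcp_rot: [2.768, 1.399, -0.1]
wrist_force: [0.4, -0.3, -0.2]
width: 0.702
grip_force: 0.0
t 16.75 p [ 0.4171 -0.2696  0.1955] lane [-0.0047  0.1921] xyaw 53.62 tz [-0.04  -0.063 -0.997] F [ 0.4 -0.3 -0.2] w 0.702 g 0.0
```

View pics/fin.png

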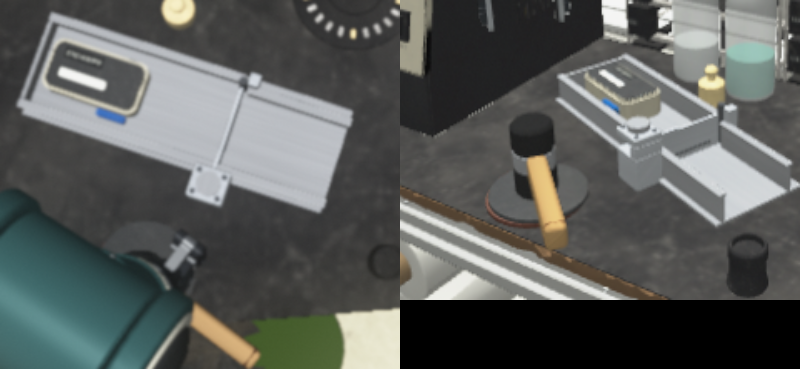

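The mallet stands upright in the middle of the pad. The pin is down (638,125), the gate is shut, the cassette is in the bay, and the weight and loupe haven't moved. Handing in.

```bash
python3 -c "
from workcell import job
print(job.finish_job())"
```

```text
the job is handed in; nothing more can be done
None
```

The job is handed in (no verdict came back): in the last pictures the cassette is in the bay with the gate shut, the lock pin is down after one mallet blow, the mallet stands upright in the middle of its pad with the gripper clear, and the weight and loupe have not moved.

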